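# Close the maceration canister without cross-threading its lid

## Task

Put the black bar-handled lid on the aluminium canister and close it without cross-threading: first set it level on the canister's collar with its lugs resting on the collar beside the notches, not in them; turn it backward (counter-clockwise seen from above) until it drops into the notches; then turn it forward (clockwise) and down until it meets the stop. Let go of it there, and leave the other things on the bench where they stand.

Things in the scene. Friction and masses are not known exactly. Their poses are not given: they have to be found in the camera images.
- canister: aluminium wide-mouth canister, 104 mm wide, 157 mm tall, clamped upright in a round dark steel foot (128 mm wide) fixed to the bench: it does not move. Origin under its centre, z up. Its neck is 68 mm wide; a flat collar 82 mm wide surrounds it 7 mm below the rim. When the lid is fully closed its bar is parallel to the canister's x axis
- collar (a point): centre of the collar's top face, on the canister's axis 150 mm above its origin. Origin heights of the lid above the canister's origin: 147 mm resting on the collar, 136 mm dropped in the notches, 131 mm at the stop. A lid turned clockwise on top of the collar only jams against the ribs' backs
- notch (a point): one of two notches across from each other in the collar, each 38 degrees wide, at collar top height, 38 mm from the axis; they lie 60 and 240 degrees counter-clockwise (from above) from the canister's +x. An upright rib 6 mm higher than the collar bounds each on its counter-clockwise side: a lid turned backward on the collar stops there, lugs 3 to 6 degrees past the notch centre, free to drop
- stop (a point): end stop of one thread groove, 38 mm from the axis, 13 mm below the collar's top, hidden under the collar. From each notch a groove runs clockwise and down under the collar, 5 mm in 60 degrees, to such a stop; the lid's lugs have about 2 mm of vertical play in it
- lid: black plastic screw lid, 140 to 280 g: round skirt 96 mm outside, 88 mm inside, 34 mm tall including its closed top, and on it an upright bar 72 mm long (lid's x axis), 18 mm wide (y), 35 mm tall. Origin: centre of the skirt's lower edge, z up. Same when turned half round. It starts upright on the bench; on the neck it has about 2.5 mm of sideways play
- lid_lug (a point): middle of one of the two lugs inside the skirt, under the ends of the bar (lid's +x and -x), 40 mm from the axis, 5.5 mm above the lid's origin. A lug is 18 mm wide, 5 mm tall, 3 mm above the skirt's lower edge, and reaches in to 36 mm from the axis
- lid_grip (a point): middle of the lid's bar where to grip it, on the lid's axis 58 mm above its origin (11 mm under the bar's top, 24 mm above the lid's top face)
- amber_bottle: small amber glass bottle with black cap, 38 mm wide, 85 mm tall; bystander standing between canister and lid; origin under its centre
- cream_jar: white plastic jar, 60 mm wide, 65 mm tall; bystander at the far side; origin under its centre
- beaker: open glass beaker, 60 mm wide, 75 mm tall; bystander near the middle, nearer the robot; origin under its centre
- metal_bottle: aluminium bottle, 64 mm wide, 160 mm tall; bystander at the left; origin under its centre
- mortar: white ceramic bowl, 100 mm wide, 55 mm tall; bystander at the right; origin under its centre
- spatula: wooden-handled spatula 180 mm long lying flat at the far left; bystander
- brown_flask: amber glass bottle with white cap, 56 mm wide, 110 mm tall; bystander at the near right; origin under its centre
There are look-alikes about, which are no part of the job. Several things look just like the lid: the one meant starts farthest to the robot's left.

How it is judged:
By the outcome, as a careful person would: the job done as asked, in the order asked, and still so for the second after the job is handed in, with the robot touching nothing.
It also fails if it takes over 42 s, if anything falls off the work surface, if the arm or the gripper's body presses on something with over 40 N, if the wrist force passes 120 N, or if a joint passes its speed limit or range.

## Robot

A 6-joint arm with a two-finger parallel gripper is mounted at the origin on the work surface. World frame = base frame: x ahead of the robot, y to its left, z up, the work surface at z = 0. Lengths are in m, angles in degrees, forces in N, time in s.
With the tool pointing down it reaches from about 0.275 to 0.775 m from the base axis. Payload 14.6 kg.
Tool frame: the origin (TCP) lies midway between the tips of the shut fingers; the grasp point (between the pads) lies r.pinch_z behind it (r.pinch_z is the distance from the TCP to the grasp point, in m); z points along the fingers, y is the line along which they close (so a half turn about z gives the same grasp; the last joint's range is limited). The gripper opens to 85 mm and grips with 20 to 120 N. Pads are 22 mm wide; open, the fingers measure 114 mm over their backs; the gripper's body (76 mm by 85 mm) begins 54 mm behind the grasp point. The pads swing forward as they close: fully open they stand 13 mm farther back than shut.
Start: joints at [-75.82, 15.075, -2.767, 72.158, 0, 81.102], TCP at [0.206, -0.483, 0.231] pointing down, gripper open.
Joint ranges: [-151.79, 151.79], [-50.71, 97.33], [-67.44, 78.34], [-121.81, 120.89], [-77.56, 73.72], [-180, 180]. Speed limits (degrees/s): [108.29, 108.29, 147.25, 159.86, 180, 180].

## Interface

Orientations are given as a 3x3 rotation matrix whose columns are the frame's x, y, z axes.
In Python, from bench import r gives the robot as it stands.
- The arm moves only by the tool apply_moves, never from a script. Its argument "plan" is a list of rows, each a list of 4 numbers: the shift along the tool's x, y, z in cm, then the turn about the tool's z in degrees. A call has exactly 8 rows; each row is the pose to reach, as a shift and turn from the pose commanded when the call began, along the tool's axes at that moment; what a row does not reach only later rows make up. A row lasts 1/8 s, in which the tool goes at most 62.5 mm and 10.7 degrees, less where a joint would pass 70% of its speed; a pose out of reach is approached as far as the arm can. A call with a gripper value outside its range is refused whole. "grip" is the finger opening in cm, from 0 to 8.54, set as the call begins (left out, the last holds). The fingers move at their own pace and stop on an object; "newtons" is the grip in N (left out, the last holds). Time passes only in rows, so rows that repeat a pose let the fingers close, or fill a call up. It gives the time, the measured TCP pose, the force, the opening and the grip force at its end, in the units of the state.
- r.state(): the state, without advancing time (a new reading comes with each control period).
- r.snapshot(name): name is "scene" or "top" or "wrist"; returns a dict with "color" (384x512x3 uint8, red, green, blue), "mtx" (3x3 intrinsics, pixels), "T" (4x4, takes a point from camera to world coordinates). Camera axes: x right, y down, z forward; pixel columns grow to the right and rows downward; lengths in m; the calibration is good to about 2 mm. A picture is of the moment at which its call begins. There is no depth.
- r.hand_in(): hands the job in; it is judged then, once.
The state is a dict: "clock": time; "qpos": joint angles; "joint_vel": joint speeds; "tau": joint torques, N m; "position": TCP position; "ee_rot": TCP orientation; "contact_force": force on the tool from outside, world axes, zero at the start; "moment": the same for the moment, N m; "gripper_width": opening from 0.0 (shut) to 1.0 (fully open); "grip_force": force on a finger pad.
Only numpy, scipy, OpenCV 4.12 (cv2) and the standard library are available. Lean on these libraries where they do the work, as an engineer would, in place of code of your own. Each camera call takes 0.05 s, during which the arm holds its last target. There are 200 camera calls.

## Working session

There is one attempt and no reset: what is moved stays moved. The work goes in short steps, Python scripts to look and compute and a tool call to move; the robot and the scene stay as the last step left them, time stands still between calls to the robot, and variables do not carry over. Pictures are saved under pics/ and viewed, at most 10 in all, crops included, and the job is handed in when it is done.

Besides the shell and the picture viewer there is one more tool, called after "Emit:" as a command line: name --pt "numbers of a row" for each row, then --argument value for the rest. apply_moves: Moves the arm, as the interface text tells. Its arguments: {"type":"object","properties":{"plan":{"type":"array","items":{"type":"array","items":{"type":"number"}}},"grip":{"type":"number"},"newtons":{"type":"number"}},"required":["plan"]}

```bash
mkdir -p pics; python3 - <<'E'
from bench import r
import cv2,numpy as np
np.set_printoptions(precision=4,suppress=True)
for n in("scene","top"):
    s=r.snapshot(n); cv2.imwrite(f"pics/{n}0.png",cv2.resize(s["color"][:,:,::-1],(800,600),interpolation=cv2.INTER_CUBIC)); print(n,s["mtx"],s["T"])
print(r.state(),r.pinch_z)
E
```

```text
scene [[468.387    0.     252.2082]
 [  0.     468.387  191.0174]
 [  0.       0.       1.    ]] [[-0.768   0.425  -0.4791  1.2198]
 [ 0.6404  0.5172 -0.5679  0.7723]
 [ 0.0064 -0.7429 -0.6694  1.0203]
 [ 0.      0.      0.      1.    ]]
top [[476.399    0.     258.8245]
 [  0.     476.399  193.4297]
 [  0.       0.       1.    ]] [[-0.0222 -0.9866  0.1617  0.3622]
 [-0.9996  0.0243  0.0111  0.0065]
 [-0.0149 -0.1614 -0.9868  1.3351]
 [ 0.      0.      0.      1.    ]]
{'clock': 0.1, 'qpos': array([-75.8195,  15.096 ,  -2.7976,  72.159 ,  -0.0026,  81.1018]), 'joint_vel': array([-0.1121, -0.0577,  0.0276,  0.1113,  0.0354,  0.0825]), 'tau': array([  0.0037, -63.858 ,  38.5064,   0.01  ,  -0.0001,   0.    ]), 'position': array([ 0.2057, -0.4828,  0.2309]), 'ee_rot': array([[ 0.92  ,  0.392 , -0.0003],
       [ 0.392 , -0.92  ,  0.0009],
       [ 0.0001, -0.0009, -1.    ]]), 'contact_force': array([ 0.5685, -0.0016,  0.3818]), 'moment': array([ 0.0128,  0.0137, -0.0318]), 'grip_force': 0.0, 'gripper_width': 1.000971610506533} 0.0187
```

View pics/scene0.png

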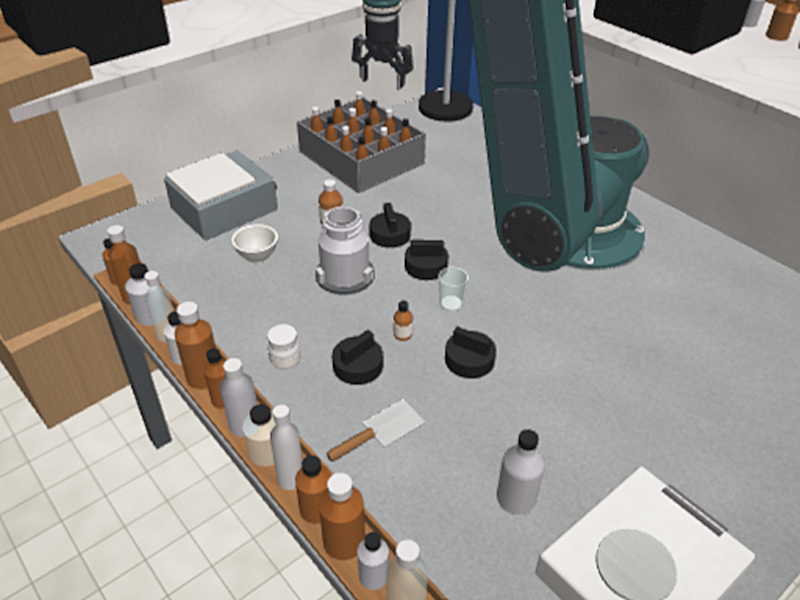

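View pics/top0.png

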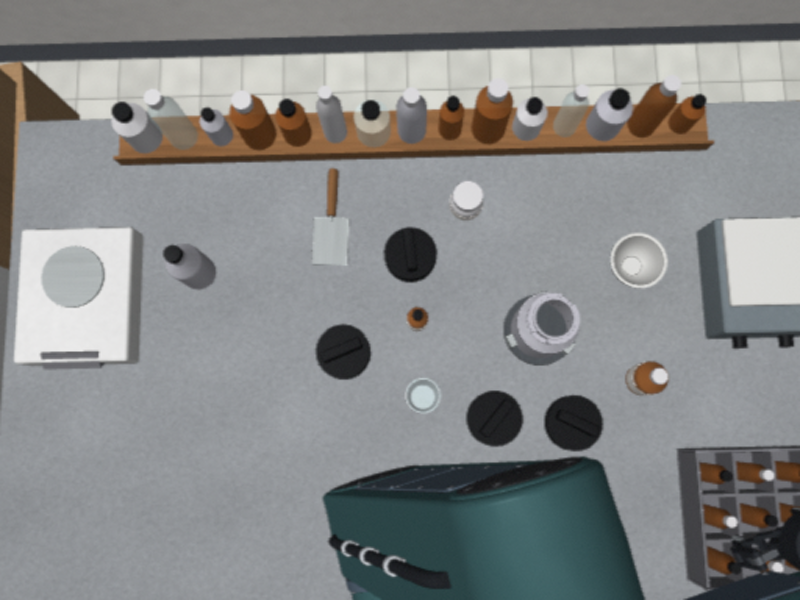

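The top view shows the leftmost lid at (343,351), the canister rim at about (552,318), the amber bottle at (417,318) and the beaker at (422,396). The scene view agrees, with the lid at (470,352) and the canister at (345,250).

```bash
cat > h.py <<'E'
import numpy as np,cv2
np.set_printoptions(precision=4,suppress=True)
def ray(s,u,v,z):
    d=s["T"][:3,:3]@np.linalg.solve(s["mtx"],[u,v,1.]); o=s["T"][:3,3]
    return o+d*(z-o[2])/d[2]
def proj(s,P):
    P=np.atleast_2d(P); c=(P-s["T"][:3,3])@s["T"][:3,:3]; p=c@s["mtx"].T; return p[:,:2]/p[:,2:]
def circ(c,R,z,n=72):
    a=np.linspace(0,2*np.pi,n); return np.c_[c[0]+R*np.cos(a),c[1]+R*np.sin(a),0*a+z]
E
python3 - <<'E'
from bench import r
from h import *
t=r.snapshot("top"); s=r.snapshot("scene")
k=.64
for n,u,v,z in[("lid",343,351,.03),("can rim",552,318,.155),("amber",417,315,.08),("beaker",422,396,.04),("lidB",410,254,.03),("lidC",495,417,.03),("metal",177,254,.16)]:
    print(n,ray(t,u*k,v*k,z))
# lid outline blob -> center
for cam,(u,v) in((t,(220,225)),(s,(301,225))):
    m=(cam["color"].max(2)<60).astype(np.uint8); _,lab,st,ce=cv2.connectedComponentsWithStats(m)
    x=lab[v-3:v+4,u-3:u+4].max(); print(st[x],ce[x])
def crop(c,u,v,h,w): return cv2.resize(c["color"][v-h:v+h,u-w:u+w,::-1],(400,400),interpolation=cv2.INTER_CUBIC)
im=np.vstack([np.hstack([crop(t,350,206,30,30),crop(s,220,155,35,35)]),np.hstack([crop(t,220,225,30,30),crop(s,301,225,30,30)])])
cv2.imwrite("pics/crop1.png",cv2.resize(im,(600,600)))
E
```

```text
lid [0.4917 0.1312 0.03  ]
can rim [ 0.5242 -0.2152  0.155 ]
amber [ 0.5452 -0.0003  0.08  ]
beaker [ 0.4096 -0.0056  0.04  ]
lidB [0.6635 0.0093 0.03  ]
lidC [ 0.371 -0.131  0.03 ]
metal [0.6432 0.3874 0.16  ]
[203 208  34  34 903] [219.5039 224.7852]
[285 210  32  32 808] [300.2314 226.125 ]
```

View pics/crop1.png

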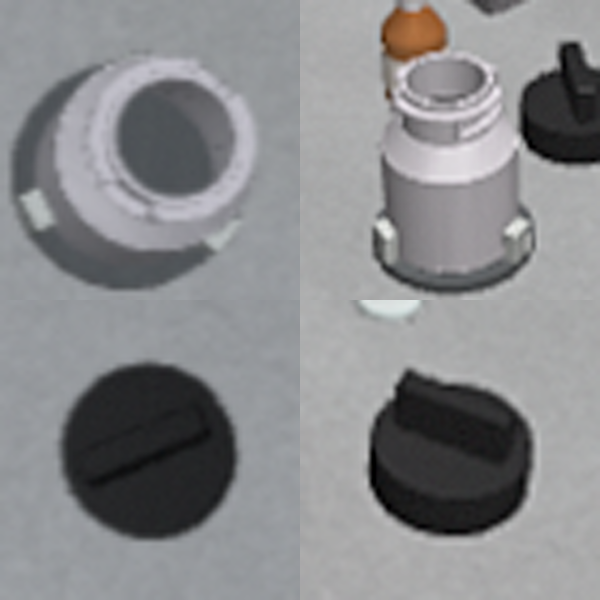

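The crops show the canister with its collar (notches only faintly resolved) and the lid bar running from lower left to upper right in the top view. I'll use the wrist camera above the canister for the yaw.

```bash
python3 - <<'E'
from bench import r
from h import *
w=r.snapshot("wrist"); st=r.state()
print(w["mtx"]); R=st["ee_rot"]; T=w["T"]; print(R.T@T[:3,:3], R.T@(T[:3,3]-st["position"]))
# rotation-only target: move over the canister at z .40
tgt=np.array([.515,-.215,.42]); print(R.T@(tgt-st["position"])*100)
E
```

```text
[[299.4658   0.     251.9462]
 [  0.     299.4658 193.8111]
 [  0.       0.       1.    ]]
[[-0.0011 -0.9478 -0.3189]
 [ 1.     -0.0007 -0.0013]
 [ 0.001  -0.3189  0.9478]] [ 0.0811 -0.0009 -0.1428]
[ 38.9486 -12.5306 -18.8837]
```

Emit:
apply_moves --pt "3 -1 -3 0" --pt "9 -3 -5 0" --pt "15 -5 -5 0" --pt "21 -6.8 -5 0" --pt "27 -8.7 -5 0" --pt "33 -10.6 -5 0" --pt "39 -12.5 -5 0" --pt "39 -12.5 -5 0"

```text
clock: 1.25
position: [0.5177, -0.2125, 0.2807]
ee_rot: [[0.918, 0.396, -0.0], [0.396, -0.918, 0.001], [-0.0, -0.001, -1.0]]
contact_force: [-0.9, -1.3, 0.0]
gripper_width: 1.003
grip_force: 0.0
```

```bash
python3 - <<'E'
from bench import r
from h import *
import pickle
w=r.snapshot("wrist"); st=r.state(); print(st["clock"],st["position"],st["joint_vel"])
pickle.dump(w,open("w1.pkl","wb"))
c=proj(w,[.5242,-.2152,.15])[0];print(c)
x,y=[int(v) for v in c]
cv2.imwrite("pics/w1.png",cv2.resize(w["color"][:,:,::-1],(800,600),interpolation=cv2.INTER_CUBIC))
E
```

```text
1.3 [ 0.5169 -0.2135  0.2808] [-3.3916 -1.1879 -1.3646 -0.1792 -0.3524 -1.86  ]
[258.6859 177.9375]
```

View pics/w1.png

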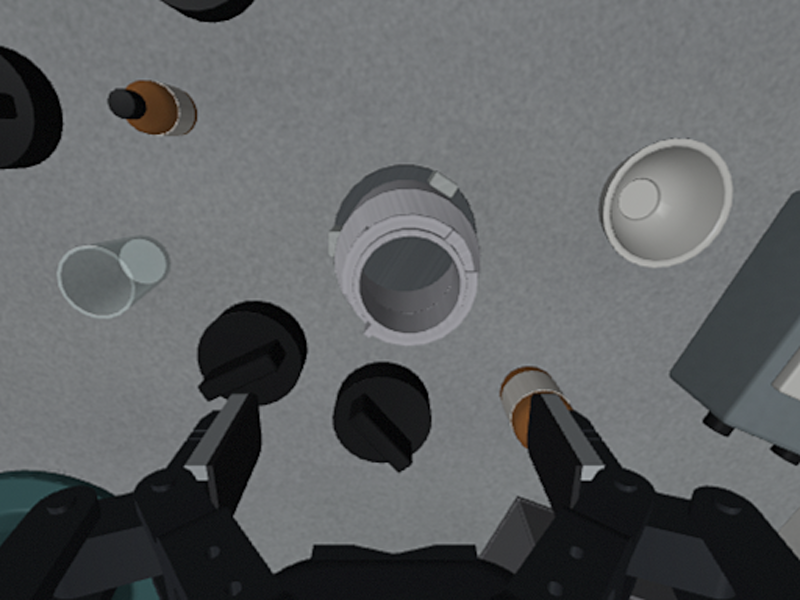

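The wrist view shows the collar around (410,280), with notch and rib edges at about (455,240) and (365,330). I'll rectify the collar plane to read the angles.

```bash
cat > rect.py <<'E'
from h import *
def rect(w,c,z,half,n=600):
    # pixel (i,j): x world = up, y world = left
    P=np.array([[c[0]+half,c[1]+half,z],[c[0]+half,c[1]-half,z],[c[0]-half,c[1]-half,z],[c[0]-half,c[1]+half,z]])
    H=cv2.getPerspectiveTransform(proj(w,P).astype(np.float32),np.float32([[0,0],[n,0],[n,n],[0,n]]))
    g=cv2.warpPerspective(w["color"],H,(n,n),flags=cv2.INTER_CUBIC)
    return cv2.createCLAHE(4,(4,4)).apply(cv2.cvtColor(g,cv2.COLOR_RGB2GRAY))
E
python3 - <<'E'
from bench import r
from rect import *
import pickle
w=r.snapshot("wrist"); t=r.snapshot("top"); pickle.dump((w,t),open("w2.pkl","wb"))
c=np.array([.5242,-.2152])
out=[]
g=rect(w,c,.15,.06)
g=cv2.cvtColor(g,cv2.COLOR_GRAY2BGR)
for a in range(0,360,30):
    a_=np.radians(a); p=(300-np.sin(a_)*5000*.052,300-np.cos(a_)*5000*.052)
    cv2.putText(g,str(a),(int(p[0])-15,int(p[1])+5),0,.5,(0,0,255),1)
cv2.circle(g,(300,300),5*41,(0,255,0),1);cv2.circle(g,(300,300),5*34,(255,255,0),1)
cv2.imwrite("pics/rect1.png",g)
E
```

```text
(no output)
```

View pics/rect1.png

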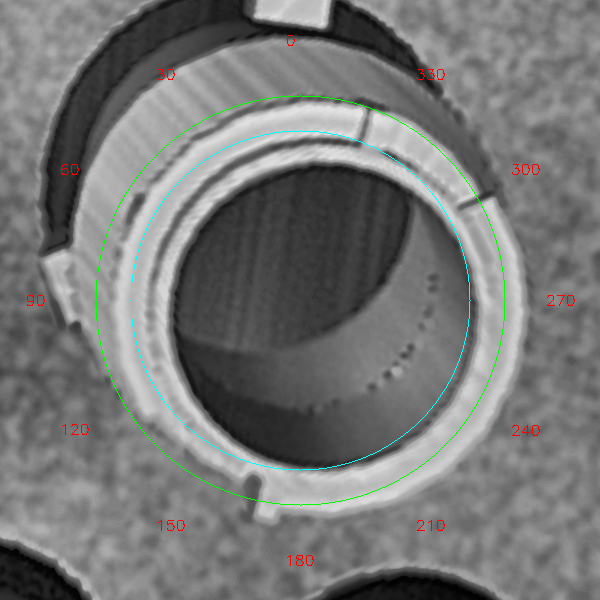

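Rectified view: collar centre at about pixel (318,308). Notch edges are at about 304.5° and 343–346°, and the opposite rib is at (260,500), about 162–166°. That puts the notch centres near 323.5° and 143.5°, so canister yaw is about 83.5°. Next I'll refine this and fit the lid numerically.

```bash
cat > fit.py <<'E'
from rect import *
import pickle
from scipy.optimize import minimize,differential_evolution
w,t=pickle.load(open("w2.pkl","rb"))
from scipy.ndimage import map_coordinates as mc
def grad(s):
    g=cv2.GaussianBlur(cv2.cvtColor(s["color"],cv2.COLOR_RGB2GRAY).astype(np.float32),(0,0),.8)
    return np.stack([cv2.Sobel(g,cv2.CV_32F,1,0),cv2.Sobel(g,cv2.CV_32F,0,1)])
def score(s,G,c,R,z,sel=None):
    a=np.linspace(0,2*np.pi,180)
    if sel is not None: a=a[sel(np.degrees(a))]
    d=np.c_[np.cos(a),np.sin(a),0*a]; P=np.array([c[0],c[1],z])+R*d
    p=proj(s,P); q=proj(s,P+.001*d)-p; q/=np.linalg.norm(q,axis=1)[:,None]
    gx,gy=[mc(G[i],[p[:,1],p[:,0]],order=1) for i in(0,1)]
    return np.abs(gx*q[:,0]+gy*q[:,1]).clip(0,150).mean()
E
python3 - <<'E'
from bench import r
from fit import *
for n,s in(("w",w),("t",t)):
    G=grad(s)
    for lab,L in(("collar",[(.041,.150)]),("rimOut",[(.034,.157)]),("both",[(.041,.150),(.034,.157)])):
        f=lambda c:-sum(score(s,G,c,R,z) for R,z in L)
        o=differential_evolution(f,[(.505,.54),(-.235,-.20)],seed=1,tol=1e-6); print(n,lab,o.x,o.fun)
# lid silhouette
sc=r.snapshot("scene")
def sil(s,p):
    x,y,a=p; c,si=np.cos(a),np.sin(a); sh=np.float32; S=8
    m=np.zeros((384*2,512*2),np.uint8)
    A=np.vstack([circ((x,y),.048,0),circ((x,y),.048,.034)])
    B=np.array([[x+c*u-si*v,y+si*u+c*v,z] for u in(-.036,.036) for v in(-.009,.009) for z in(.034,.069)])
    for Q in(A,B):
        h=cv2.convexHull((proj(s,Q)*2+.5).astype(np.float32)); cv2.fillConvexPoly(m,np.round(h*16).astype(np.int32),255,shift=4)
    return cv2.resize(m,(512,384),interpolation=cv2.INTER_AREA)/255.
obs=[]
for s in(t,sc):
    p=proj(s,[.49,.13,.03])[0].astype(int); x,y=p
    m=(s["color"].max(2)<70).astype(float); k=np.zeros_like(m); k[y-26:y+26,x-26:x+26]=1; obs.append((s,m*k,k))
def f(p): return sum((np.abs(sil(s,p)-m)*k).sum() for s,m,k in obs)
for one in(0,1,None):
    ff=f if one is None else (lambda p:(np.abs(sil(obs[one][0],p)-obs[one][1])*obs[one][2]).sum())
    o=differential_evolution(ff,[(.475,.51),(.115,.15),(-1.57,1.57)],seed=2,maxiter=40,popsize=12); print(one,o.x,np.degrees(o.x[2]),o.fun)
E
```

```text
w collar [ 0.5225 -0.219 ] -76.79898385299407
w rimOut [ 0.5243 -0.2239] -83.22941325458802
w both [ 0.5222 -0.2239] -108.41940439825203
t collar [ 0.5212 -0.2   ] -62.959357566775914
t rimOut [ 0.517  -0.2086] -61.05366290294547
t both [ 0.521  -0.2016] -105.88342788529474
0 [ 0.4934  0.1334 -0.9192] -52.66689966272993 107.8156862745098
1 [ 0.4887  0.1294 -1.0338] -59.23399145684195 87.82352941176471
None [ 0.4903  0.1309 -1.0635] -60.93672873259202 202.12549019607843
```

Emit:
apply_moves --pt "0.1 0.2 0 -10" --pt "0.3 0.4 0 -20" --pt "0.3 0.7 0 -30" --pt "0.3 0.7 0 -40" --pt "0.3 0.7 0 -50" --pt "0.3 0.7 0 -60" --pt "0.3 0.7 0 -70" --pt "0.3 0.7 0 -80"

```text
clock: 2.45
position: [0.52, -0.2217, 0.2815]
ee_rot: [[-0.23, 0.973, 0.0], [0.973, 0.23, -0.0], [-0.0, 0.0, -1.0]]
contact_force: [-0.2, 1.0, -0.4]
gripper_width: 0.995
grip_force: 0.0
```

```bash
python3 - <<'E'
from bench import r
from fit import *
for i in range(4): w3=r.snapshot("wrist")
st=r.state(); print(st["clock"],st["position"],st["ee_rot"],st["qpos"])
pickle.dump(w3,open("w3.pkl","wb"))
for n,s in(("w",w),("w3",w3)):
    G=grad(s)
    for R,z in((.041,.150),(.034,.157),(.064,.0),(.052,.1)):
        f=lambda c:-score(s,G,c,R,z)
        o=differential_evolution(f,[(.512,.533),(-.230,-.208)],seed=1,tol=1e-6); print(n,R,z,o.x,o.fun)
ims=[]
for s in(w,w3):
    c=(.5225,-.219); g=cv2.cvtColor(rect(s,c,.15,.055,400),cv2.COLOR_GRAY2BGR)
    cv2.circle(g,(200,200),int(41*400/110),(0,255,0),1); ims.append(cv2.copyMakeBorder(g,0,0,0,0,0))
    for a in range(0,360,30): 
        q=np.radians(a); cv2.line(g,(int(200-200*np.sin(q)),int(200-200*np.cos(q))),(int(200-180*np.sin(q)),int(200-180*np.cos(q))),(0,0,255) if a else (255,0,0),1)
    ims[-1]=g
cv2.imwrite("pics/rect2.png",np.hstack(ims))
E
```

```text
2.65 [ 0.5204 -0.2212  0.2815] [[-0.2207  0.9753  0.0002]
 [ 0.9753  0.2207 -0.0002]
 [-0.0002  0.0001 -1.    ]] [-31.2846  18.6992  10.2536  81.5417  -0.0025  45.9656]
w 0.041 0.15 [ 0.5225 -0.219 ] -76.79898472976787
w 0.034 0.157 [ 0.5243 -0.2239] -83.22941228916663
w 0.064 0.0 [ 0.5228 -0.2189] -70.33645408227466
w 0.052 0.1 [ 0.5224 -0.2188] -89.53327413669976
w3 0.041 0.15 [ 0.5225 -0.2192] -68.81036447785242
w3 0.034 0.157 [ 0.5188 -0.2223] -84.88937247341241
w3 0.064 0.0 [ 0.5227 -0.2185] -73.70456855205066
w3 0.052 0.1 [ 0.5223 -0.2196] -87.37892658131867
```

View pics/rect2.png

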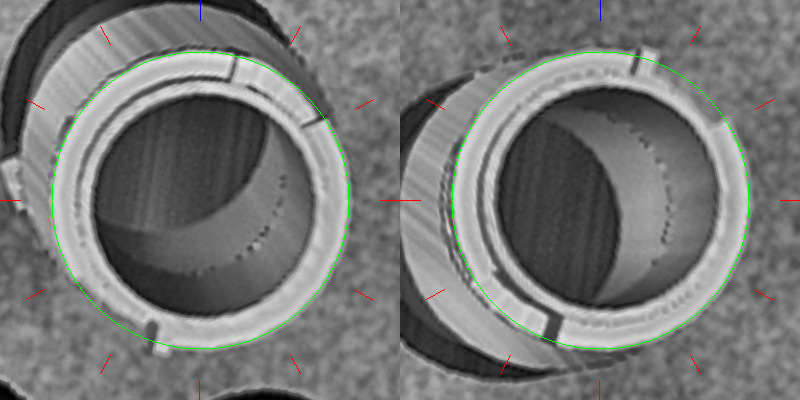

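The two rectified views agree: centre (0.5225, −0.219), cw notch edge at 303°, ribs at about 343° and 163°. Notch centres are near 142° and 322°, so canister yaw is about 82°. Now the lid.

Emit:
apply_moves --pt "5 0.7 1 -3" --pt "11 1.5 2 -6" --pt "17 2.3 3 -9" --pt "23 3.1 4 -12" --pt "29 4 5 -12" --pt "35 4.8 6 -12" --pt "35 4.8 6 -12" --pt "35 4.8 6 -12"

```text
clock: 3.65
position: [0.4887, 0.131, 0.2214]
ee_rot: [[-0.422, 0.907, 0.0], [0.907, 0.422, -0.0], [-0.0, 0.0, -1.0]]
contact_force: [-0.8, -0.6, -0.0]
gripper_width: 1.001
grip_force: 0.0
```

```bash
python3 - <<'E'
from bench import r
from fit import *
for i in range(2): w4=r.snapshot("wrist")
st=r.state(); print(st["clock"],st["position"],st["ee_rot"][:,0],np.degrees(np.arctan2(*st["ee_rot"][1::-1,0])))
pickle.dump(w4,open("w4.pkl","wb")); G=grad(w4)
for R,z in((.048,.034),(.048,0.)):
    o=differential_evolution(lambda c:-score(w4,G,c,R,z),[(.475,.505),(.115,.147)],seed=1,tol=1e-6); print(R,z,o.x,o.fun)
cv2.imwrite("pics/rl.png",cv2.resize(np.hstack([rect(w4,(.49,.131),.069,.06,400),rect(w4,(.49,.131),.034,.06,400)]),(800,400)))
E
```

```text
3.75 [0.489  0.1302 0.2215] [-0.4211  0.907  -0.0003] 114.90492144935428
0.048 0.034 [0.4889 0.1328] -146.97781351012708
0.048 0.0 [0.4888 0.1324] -69.2560546765536
```

View pics/rl.png

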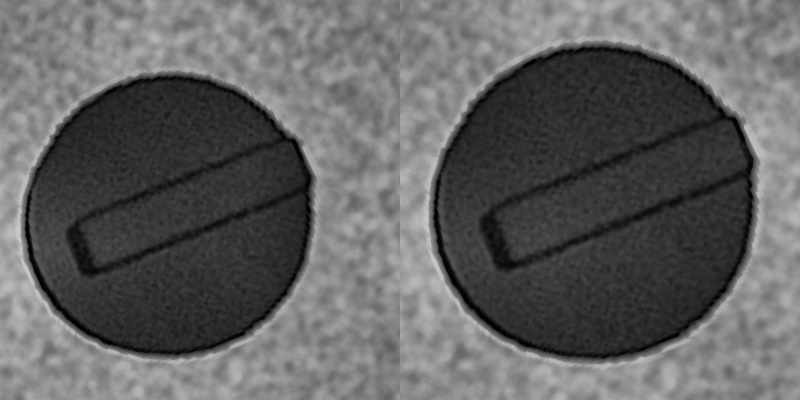

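The lid bar lies at 111.5°, with the lid centre at (0.4889, 0.1328); top-face and bar fits agree. Grasping it.

Emit:
apply_moves --pt "0.2 0.1 4 3.4" --pt "0.2 0.1 9 3.4" --pt "0.2 0.1 14 3.4" --pt "0.2 0.1 16.5 3.4" --pt "0.2 0.1 17.5 3.4" --pt "0.2 0.1 18 3.4" --pt "0.2 0.1 18 3.4" --pt "0.2 0.1 18 3.4"

```text
clock: 4.75
position: [0.4892, 0.1336, 0.0421]
ee_rot: [[-0.369, 0.929, 0.001], [0.929, 0.369, 0.0], [-0.0, 0.001, -1.0]]
contact_force: [-0.4, 0.4, -0.4]
gripper_width: 0.999
grip_force: 0.0
```

Emit:
apply_moves --pt "0 0 0 0" --pt "0 0 0 0" --pt "0 0 0 0" --pt "0 0 0 0" --pt "0 0 0 0" --pt "0 0 0 0" --pt "0 0 0 0" --pt "0 0 0 0" --grip 0 --newtons 70

```text
clock: 5.75
position: [0.4889, 0.1337, 0.0415]
ee_rot: [[-0.369, 0.929, 0.0], [0.929, 0.369, 0.0], [-0.0, 0.0, -1.0]]
contact_force: [-2.3, -0.2, 5.8]
gripper_width: 0.198
grip_force: 69.2
```

Emit:
apply_moves --pt "0 0 -1 0" --pt "0 0 -4 0" --pt "0 0 -8 0" --pt "0 0 -12 0" --pt "0 0 -16 0" --pt "0 0 -19 0" --pt "0 0 -20 0" --pt "0 0 -20 0"

```text
clock: 6.75
position: [0.4887, 0.1336, 0.2411]
ee_rot: [[-0.369, 0.929, 0.0], [0.929, 0.369, 0.0], [0.0, 0.0, -1.0]]
contact_force: [-0.8, 0.2, -2.8]
gripper_width: 0.196
grip_force: 68.9
```

```bash
cat > to.py <<'E'
from bench import r
from h import *
import sys
def to(xy,z,yaw):
    st=r.state(); R=st["ee_rot"]; y0=np.degrees(np.arctan2(R[1,0],R[0,0]))
    print(st["clock"],st["position"],"yaw",y0,"F",st["contact_force"],"M",st["moment"],"w",st["gripper_width"]*85.4, "tilt",R[:,2])
    print("move",R.T@(np.array([*xy,z])-st["position"])*100,"turn",y0-yaw)
a=[float(v) for v in sys.argv[1:]]; to(a[:2],a[2],a[3])
E
python3 to.py .5223 -.2182 .2415 102
```

```text
6.75 [0.4887 0.1336 0.2411] yaw 111.67663130704831 F [-0.846   0.1565 -2.766 ] M [0.013  0.0108 0.0042] w 16.770775626640525 tilt [ 0.  0. -1.]
move [-33.9371  -9.8708  -0.0438] turn 9.67663130704831
```

Emit:
apply_moves --pt "-4 -1.2 0 2" --pt "-10 -2.9 0 4" --pt "-16 -4.7 0 6" --pt "-22 -6.4 0 8" --pt "-28 -8.1 0 9.7" --pt "-32 -9.3 0 9.7" --pt "-34 -9.9 0 9.7" --pt "-34 -9.9 0 9.7"

```text
clock: 7.75
position: [0.522, -0.2193, 0.24]
ee_rot: [[-0.206, 0.978, -0.002], [0.978, 0.206, 0.001], [0.001, -0.001, -1.0]]
contact_force: [-0.8, -0.2, -2.0]
gripper_width: 0.195
grip_force: 68.8
```

```bash
python3 - <<'E'
from bench import r
from h import *
for i in range(2): w=r.snapshot("wrist")
s=r.snapshot("scene")
t=r.snapshot("top")
a=cv2.resize(w["color"],(533,400))
p=proj(s,[.5225,-.219,.2])[0].astype(int); b=cv2.resize(s["color"][p[1]-40:p[1]+60,p[0]-33:p[0]+33],(264,400))
cv2.imwrite("pics/hov.png",np.hstack([a,b])[:,:,::-1])
E
python3 to.py .5223 -.2182 .190 102
```

```text
7.95 [ 0.5222 -0.2176  0.2412] yaw 102.05608789365164 F [-0.1921  0.3329 -2.2109] M [ 0.0325 -0.0262 -0.003 ] w 17.184648695818595 tilt [-0.0002  0.0004 -1.    ]
move [-0.0665 -0.0066  5.1241] turn 0.05608789365163602
```

View pics/hov.png

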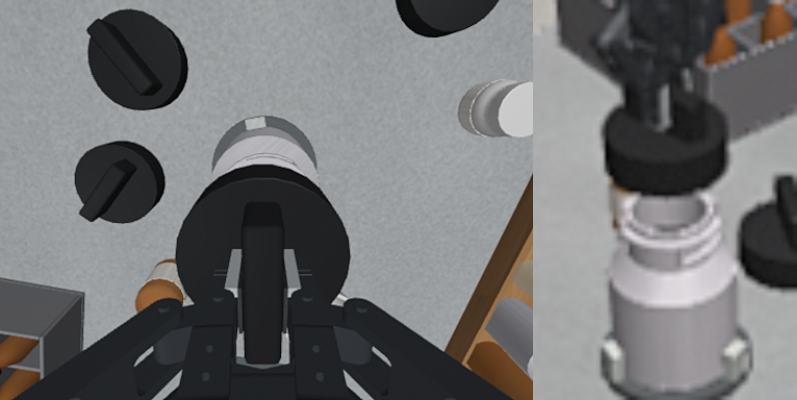

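The lid hangs level above the canister in the grip. Lowering to just over the rim.

Emit:
apply_moves --pt "-0.05 0 1 0" --pt "-0.05 0 2 0" --pt "-0.05 0 3 0" --pt "-0.05 0 3.6 0" --pt "-0.05 0 4 0" --pt "-0.05 0 4.3 0" --pt "-0.05 0 4.6 0" --pt "-0.05 0 4.6 0"

```text
clock: 8.95
position: [0.5225, -0.2194, 0.1953]
ee_rot: [[-0.207, 0.978, 0.0], [0.978, 0.207, -0.0], [-0.0, 0.0, -1.0]]
contact_force: [-1.3, -0.5, -1.4]
gripper_width: 0.196
grip_force: 69.2
```

Emit:
apply_moves --pt "0 0 0.1 0" --pt "0 0 0.2 0" --pt "0 0 0.3 0" --pt "0 0 0.4 0" --pt "0 0 0.5 0" --pt "0 0 0.6 0" --pt "0 0 0.65 0" --pt "0 0 0.65 0"

```text
clock: 9.95
position: [0.5226, -0.2189, 0.1888]
ee_rot: [[-0.208, 0.978, 0.001], [0.978, 0.208, 0.001], [0.001, 0.001, -1.0]]
contact_force: [0.9, 6.9, 1.7]
gripper_width: 0.197
grip_force: 69.6
```

```bash
python3 to.py .5223 -.2182 .1885 102
```

```text
9.95 [ 0.5226 -0.2189  0.1888] yaw 101.99560185398249 F [0.8574 6.8719 1.7348] M [ 1.524  -0.1529 -0.0212] w 16.8221256589954 tilt [ 0.0006  0.0009 -1.    ]
move [ 0.0755 -0.0155  0.0306] turn -0.004398146017507543
```

Emit:
apply_moves --pt "0.04 0 0 0" --pt "0.08 0 0 0" --pt "0.08 0 0 0" --pt "0.08 0 0.03 0" --pt "0.08 0 0.06 0" --pt "0.08 0 0.06 0" --pt "0.08 0 0.06 0" --pt "0.08 0 0.06 0"

```text
clock: 10.95
position: [0.5224, -0.2186, 0.1885]
ee_rot: [[-0.208, 0.978, 0.001], [0.978, 0.208, -0.0], [-0.0, 0.001, -1.0]]
contact_force: [1.8, 5.4, 4.5]
gripper_width: 0.2
grip_force: 69.9
```

```bash
python3 to.py .5223 -.2182 .1885 102
```

```text
10.95 [ 0.5224 -0.2186  0.1885] yaw 101.98479711338172 F [1.8271 5.3769 4.4777] M [ 1.1674 -0.4554  0.0166] w 17.049795259966285 tilt [ 0.0006 -0.0002 -1.    ]
move [ 0.0382 -0.0012  0.0041] turn -0.015202886618283173
```

Emit:
apply_moves --pt "0 0 -0.1 0" --pt "0 0 -0.2 0" --pt "0.05 0 -0.2 0" --pt "0.1 0 -0.2 0" --pt "0.1 0 -0.2 0" --pt "0.1 0 -0.2 0" --pt "0.1 0 -0.2 0" --pt "0.1 0 -0.2 0"

```text
clock: 11.95
position: [0.522, -0.2177, 0.1902]
ee_rot: [[-0.208, 0.978, -0.0], [0.978, 0.208, -0.0], [-0.0, -0.0, -1.0]]
contact_force: [0.3, 0.7, -3.5]
gripper_width: 0.197
grip_force: 68.9
```

```bash
python3 to.py .5223 -.2182 .1885 102
```

```text
11.95 [ 0.522  -0.2177  0.1902] yaw 101.9778335445748 F [ 0.2698  0.6896 -3.4598] M [0.0185 0.012  0.0256] w 16.855221593364707 tilt [-0.0001 -0.0001 -1.    ]
move [-0.0607  0.0227  0.1677] turn -0.02216645542519302
```

Free of side load now. Setting it down on the collar with light pressure.

Emit:
apply_moves --pt "0 0 0.05 0" --pt "0 0 0.1 0" --pt "0 0 0.15 0" --pt "0 0 0.2 0" --pt "0 0 0.23 0" --pt "0 0 0.23 0" --pt "0 0 0.23 0" --pt "0 0 0.23 0"

```text
clock: 12.95
position: [0.5221, -0.2176, 0.1885]
ee_rot: [[-0.208, 0.978, 0.001], [0.978, 0.208, -0.0], [-0.001, 0.001, -1.0]]
contact_force: [-2.9, 1.1, 6.9]
gripper_width: 0.195
grip_force: 70.3
```

```bash
python3 to.py .5223 -.2182 .1885 147; python3 - <<'E'
from bench import r
from h import *
s=r.snapshot("scene"); t=r.snapshot("top"); o=[]
for c in(s,t):
    p=proj(c,[.5225,-.219,.15])[0].astype(int); o.append(cv2.resize(c["color"][p[1]-30:p[1]+30,p[0]-30:p[0]+30],(400,400),interpolation=cv2.INTER_CUBIC))
cv2.imwrite("pics/rest.png",np.hstack(o)[:,:,::-1])
E
```

```text
12.95 [ 0.5221 -0.2176  0.1885] yaw 101.9818583167278 F [-2.887   1.1243  6.8657] M [ 0.3614  0.5464 -0.0712] w 16.691815844740766 tilt [ 0.0007 -0.0004 -1.    ]
move [-0.0619  0.0097  0.004 ] turn -45.018141683272205
```

View pics/rest.png

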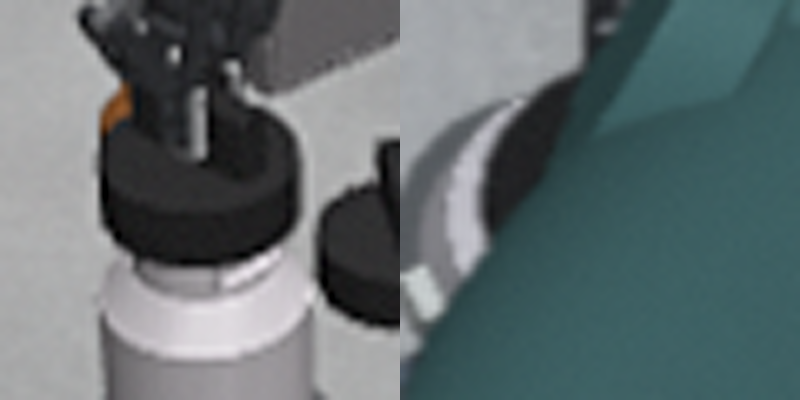

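The lid sits level on the collar, with its height matching (147 mm + grip offset). Turning backward now.

Emit:
apply_moves --pt "0 0 0.02 -4" --pt "0 0 0.02 -8" --pt "0 0 0.02 -12" --pt "0 0 0.02 -16" --pt "0 0 0.02 -20" --pt "0 0 0.02 -24" --pt "0 0 0.02 -27" --pt "0 0 0.02 -27"

```text
clock: 14.05
position: [0.5226, -0.2179, 0.1885]
ee_rot: [[-0.63, 0.777, 0.002], [0.777, 0.63, -0.001], [-0.002, 0.001, -1.0]]
contact_force: [-0.4, -0.3, 5.3]
gripper_width: 0.201
grip_force: 70.1
```

Emit:
apply_moves --pt "0 0 0 -2" --pt "0 0 0 -4" --pt "0 0 0 -6" --pt "0 0 0 -8" --pt "0 0 0 -10" --pt "0 0 0 -12" --pt "0 0 0 -14" --pt "0 0 0 -14"

```text
clock: 15.05
position: [0.522, -0.2176, 0.1876]
ee_rot: [[-0.799, 0.602, -0.0], [0.602, 0.799, 0.0], [0.0, -0.0, -1.0]]
contact_force: [0.2, -0.1, -2.3]
gripper_width: 0.202
grip_force: 68.9
```

```bash
python3 to.py .5223 -.2182 .1775 147
```

```text
15.05 [ 0.522  -0.2176  0.1876] yaw 143.01455455923252 F [ 0.159  -0.0712 -2.2714] M [-0.0286 -0.0428 -0.0011] w 17.2168494381879 tilt [-0.0003  0.0001 -1.    ]
move [-0.0643 -0.0282  1.006 ] turn -3.985445440767478
```

Support vanished at 143°: lugs are over the notches. Lowering into them.

Emit:
apply_moves --pt "0 0 0.1 -1" --pt "0 0 0.25 -1.5" --pt "0 0 0.4 -1.5" --pt "0 0 0.55 -1.5" --pt "0 0 0.7 -1.5" --pt "0 0 0.85 -1.5" --pt "0 0 1.0 -1.5" --pt "0 0 1.0 -1.5"

```text
clock: 16.05
position: [0.5221, -0.2176, 0.1778]
ee_rot: [[-0.814, 0.581, 0.0], [0.581, 0.814, -0.0], [-0.0, 0.0, -1.0]]
contact_force: [-0.7, 0.8, -0.9]
gripper_width: 0.201
grip_force: 69.4
```

```bash
python3 to.py .5223 -.2182 .1775 147
```

```text
16.05 [ 0.5221 -0.2176  0.1778] yaw 144.47762443786732 F [-0.6554  0.8077 -0.8717] M [0.0856 0.066  0.0134] w 17.124082407354972 tilt [ 0.0002 -0.0001 -1.    ]
move [-0.0545 -0.0347  0.0294] turn -2.52237556213268
```

Emit:
apply_moves --pt "0 0 0.02 4" --pt "0 0 0.05 8" --pt "0 0 0.08 12" --pt "0 0 0.12 16" --pt "0 0 0.15 20" --pt "0 0 0.18 24" --pt "0 0 0.22 28" --pt "0 0 0.22 28"

```text
clock: 17.05
position: [0.5221, -0.2176, 0.1755]
ee_rot: [[-0.446, 0.895, 0.0], [0.895, 0.446, 0.0], [-0.0, 0.0, -1.0]]
contact_force: [1.2, 1.9, -1.6]
gripper_width: 0.202
grip_force: 69.0
```

```bash
python3 to.py .5223 -.2182 .1725 82
```

```text
17.05 [ 0.5221 -0.2176  0.1755] yaw 116.50010667382989 F [ 1.1578  1.8797 -1.6198] M [ 0.1915 -0.1181 -0.032 ] w 17.26303173069723 tilt [ 0.0002  0.     -1.    ]
move [-0.0614 -0.0074  0.3007] turn 34.50010667382989
```

Running freely in the grooves. Continuing toward the stop.

Emit:
apply_moves --pt "-0.03 0 0.03 4" --pt "-0.03 0 0.07 8" --pt "-0.03 0 0.1 12" --pt "-0.03 0 0.14 16" --pt "-0.03 0 0.18 20" --pt "-0.03 0 0.22 24" --pt "-0.03 0 0.25 28" --pt "-0.03 0 0.25 28"

```text
clock: 18.05
position: [0.5223, -0.2177, 0.1731]
ee_rot: [[0.025, 1.0, 0.001], [1.0, -0.025, 0.0], [0.0, 0.001, -1.0]]
contact_force: [2.2, 1.6, 0.3]
gripper_width: 0.196
grip_force: 69.2
```

```bash
python3 to.py .5223 -.2182 .1725 82
```

```text
18.05 [ 0.5223 -0.2177  0.1731] yaw 88.58733785521113 F [2.2362 1.5953 0.3247] M [ 0.5339 -0.2298 -0.0256] w 16.780451580455747 tilt [ 0.0006  0.0003 -1.    ]
move [-0.047  -0.0035  0.0623] turn 6.587337855211132
```

Emit:
apply_moves --pt "-0.03 0 0.02 1.5" --pt "-0.03 0 0.03 3" --pt "-0.03 0 0.05 4.5" --pt "-0.03 0 0.06 6" --pt "-0.03 0 0.06 7.5" --pt "-0.03 0 0.06 9" --pt "-0.03 0 0.06 9" --pt "-0.03 0 0.06 9"

```text
clock: 19.05
position: [0.5233, -0.2182, 0.1727]
ee_rot: [[0.18, 0.984, 0.002], [0.984, -0.18, -0.0], [0.0, 0.002, -1.0]]
contact_force: [6.4, 2.6, -0.9]
gripper_width: 0.2
grip_force: 72.1
```

```bash
python3 to.py .5223 -.2182 .1725 82
```

```text
19.05 [ 0.5233 -0.2182  0.1727] yaw 79.61399876468603 F [ 6.3796  2.6396 -0.8656] M [ 0.5199 -1.5099  1.41  ] w 17.10542534089413 tilt [ 0.0023 -0.0002 -1.    ]
move [-0.0139 -0.0972  0.0192] turn -2.3860012353139695
```

Emit:
apply_moves --pt "0 0 0 1" --pt "0 0 0 2" --pt "0 0 0 2" --pt "0 0 0.02 2" --pt "0 0 0.02 2" --pt "0 0 0.02 2" --pt "0 0 0.02 2" --pt "0 0 0.02 2"

```text
clock: 20.05
position: [0.5232, -0.2182, 0.1726]
ee_rot: [[0.214, 0.977, 0.002], [0.977, -0.214, -0.0], [0.0, 0.002, -1.0]]
contact_force: [3.8, 2.9, 1.7]
gripper_width: 0.199
grip_force: 83.3
```

```bash
python3 to.py .5223 -.2182 .1725 82
```

```text
20.05 [ 0.5232 -0.2182  0.1726] yaw 77.67208702828475 F [3.8208 2.8828 1.6626] M [ 0.5306 -1.1883  2.2962] w 17.012734341160137 tilt [ 0.0022 -0.0004 -1.    ]
move [-0.0209 -0.0893  0.0132] turn -4.32791297171525
```

The moment rises steadily with no further turn, so the lid is at the stop. Relaxing the twist and releasing.

Emit:
apply_moves --pt "0 0 0 -1" --pt "0 0 0 -2" --pt "0 0 0 -3" --pt "0 0 -0.02 -3.5" --pt "0 0 -0.02 -3.5" --pt "0 0 -0.02 -3.5" --pt "0 0 -0.02 -3.5" --pt "0 0 -0.02 -3.5" --newtons 20

```text
clock: 21.05
position: [0.5233, -0.2182, 0.1727]
ee_rot: [[0.155, 0.988, 0.002], [0.988, -0.155, -0.0], [0.0, 0.002, -1.0]]
contact_force: [6.4, 2.6, -1.2]
gripper_width: 0.197
grip_force: 69.4
```

Emit:
apply_moves --pt "0 0 0 0" --pt "0 0 0 0" --pt "0 0 0 0" --pt "0 0 0 0" --pt "0 0 0 0" --pt "0 0 0 0" --pt "0 0 0 0" --pt "0 0 0 0" --grip 6

```text
clock: 22.05
position: [0.5221, -0.2182, 0.1724]
ee_rot: [[0.157, 0.988, -0.0], [0.988, -0.157, 0.0], [0.0, -0.0, -1.0]]
contact_force: [0.6, -0.7, -0.2]
gripper_width: 0.701
grip_force: 0.0
```

```bash
python3 to.py .5223 -.2182 .30 82
```

```text
22.05 [ 0.5221 -0.2182  0.1724] yaw 80.97957963632744 F [ 0.6448 -0.7362 -0.2004] M [ 0.0027 -0.0178 -0.0245] w 59.87578893780725 tilt [-0.  0. -1.]
move [ -0.0002   0.0151 -12.7638] turn -1.0204203636725566
```

Released and contact-free. Retreating straight up for a last look.

Emit:
apply_moves --pt "0 0 -0.5 0" --pt "0 0 -2 0" --pt "0 0 -4 0" --pt "0 0 -7 0" --pt "0 0 -10 0" --pt "0 0 -12 0" --pt "0 0 -12 0" --pt "0 0 -12 0"

```text
clock: 23.05
position: [0.5219, -0.2181, 0.2916]
ee_rot: [[0.157, 0.988, -0.001], [0.988, -0.157, 0.0], [0.0, -0.001, -1.0]]
contact_force: [-0.2, 0.0, 0.1]
gripper_width: 0.701
grip_force: 0.0
```

```bash
python3 - <<'E'
from bench import r
from fit import *
for i in range(2): w=r.snapshot("wrist")
s=r.snapshot("scene")
G=grad(w)
for z in(.131,.165): 
    o=differential_evolution(lambda c:-score(w,G,c,.048,z),[(.512,.533),(-.230,-.208)],seed=1); print(z,o.x,o.fun)
a=cv2.cvtColor(rect(w,(.5225,-.219),.2,.06,400),cv2.COLOR_GRAY2BGR)
cv2.imwrite("pics/end.png",np.hstack([a,cv2.resize(s["color"][60:252,120:376,::-1],(400,300)) .repeat(1,0) if 0 else cv2.resize(s["color"][80:280,150:350,::-1],(400,400))]))
E
```

```text
0.131 [ 0.5231 -0.2126] -66.83176130422139
0.165 [ 0.5221 -0.2185] -135.5831064410109
```

View pics/end.png

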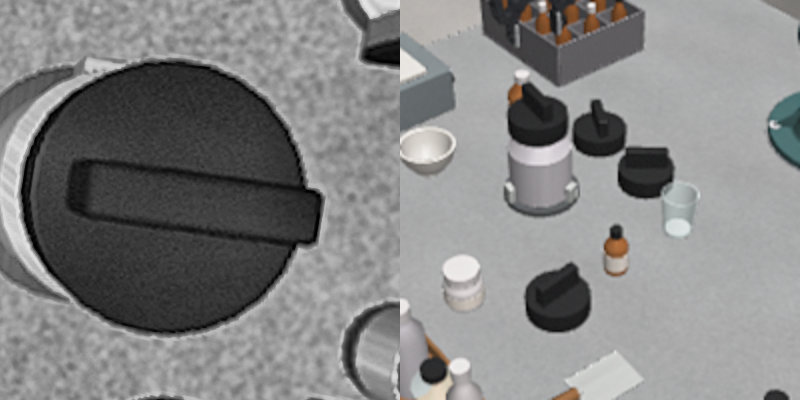

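The lid is seated level, centred at (0.522, −0.2185) at z 0.165. Its bar is at about 83°, matching the canister's x axis, and everything else is undisturbed.

```bash
python3 -c "
from bench import r
print(r.hand_in())"
```

```text
the job is handed in; nothing more can be done
None
```

The lid is closed on the canister at the stop: set beside the notches, turned back until it dropped, turned forward to the stop, released, and handed in at about 23 s with no sign in the last pictures of anything else having moved.

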